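# Flip the packing-station sign to its parcel face and lock it

### The job

This batch is packed, so change the station sign on the bench: lift the saddle that locks the panel, spin the panel half a turn on its axle so that the parcel face looks out at the front of the stand and stands upright, and push the saddle fully home over the panel's edge again. Let go of everything and leave the other things on the bench where they are.

Things in the scene. Friction and masses are not known exactly. Their poses are not given: they have to be found in the camera images.
- axle_mid (a point): Middle of the sign's level axle on the fixed stand, 125 mm above the bench. z up, y along the axle, -x out of the stand's front, on the robot's side (yaw within 20 degrees). Dark steel foot 110 x 262 x 10 mm; steel posts 20 x 14 mm at y = -117 and +117 mm, the -y one ends 20 mm above the axle, the +y one 124 mm above it. The panel hangs between them, open from above, front and back.
- bracket (a point): Top of the guide bush in the steel bracket on the +y post, 85 mm to +y of axle_mid and 128 mm above it; fixed. The bracket is 26 mm in x, reaches from the post over the panel's corner to y = +68 mm, and its underside is 106 mm above the axle. The saddle's rod slides through it.
- sign (a joint): Panel angle about the axle, rad. 0: upright, ring face in front (start). Positive: top edge goes back, away from the front. +3.14 or -3.14: upright, parcel face in front; stops at +-3.4. Panel 14 mm thick, 200 mm along the axle, 70 mm above and below it. Balanced, stays at any angle; the pivot rubs with 0.07 N m. Saddle home: under 2 degrees of play; saddle up by over 19 mm: free.
- ring_face (a point): Centre of the panel's face with a raised ring, 86 mm across, and a bar inside it: the face in front at the start. Its -x points out of this face.
- parcel_face (a point): Centre of the panel's other face, with a raised parcel: a square outline with crossed ribbon and a bow. At the start it is at the back and upside down; half a turn puts it in front, right way up. Its +x points out of this face.
- saddle (a joint): Lift of the locking saddle, m: 0 fully down (home, start), 0.026 fully up. It slides straight up and down, rubs with 2.5 N and stays where it is left.
- saddle_fork (a point): Middle between the prong tips of the saddle, a steel fork 24 mm wide in y that straddles the panel's upper edge with about 2 mm play each side; it moves with the saddle. Home: the tips are 18 mm below the edge. The tips are flared and gather in an edge up to about 5 mm out of line; further out, the fork lands on the edge and stops.
- saddle_knob (a point): Centre of the black round knob on the saddle's rod, 25 mm across, 24 mm high, 85 mm to +y of axle_mid and 150 mm above it when home; it moves with the saddle. The rod under it is 10 mm thick; the guide bush ends 22 mm below the knob's centre when home. z up.
- parcel_near: Closed kraft gift box 234 x 145 x 62 mm with a window lid, beside the stand at its left (+y) and a little in front; origin under its centre. Leave it.
- parcel_back: The same kind of box, 234 x 144 x 62 mm, behind the stand. Leave it.
- spool: Spool of ribbon 72 mm across, 32 mm high, lying flat near the stand's right (-y) end; origin on the bench 34 mm off the spool's centre. Leave it.
- pen: Marker pen 135 x 17 mm lying in front of the stand, to the right; origin under its middle. Leave it.
- shears: Scissors, 199 x 87 x 9 mm, lying in front of the stand; origin under their middle. Leave them.

How it is judged:
By the outcome, as a careful person would: the job done as asked, in the order asked, and still so for the second after the job is handed in, with the robot touching nothing.
It also fails if it takes over 67 s, if anything falls off the work surface, if the arm or the gripper's body presses on something with over 40 N, if the wrist force passes 120 N, or if a joint passes its speed limit or range.

### The arm

A 6-joint arm with a two-finger parallel gripper is mounted at the origin on a cart in front of the work surface, level with it; the furniture and walls round the work are solid. World frame = base frame: x ahead of the robot, y to its left, z up, the work surface at z = 0. Lengths are in mm, angles in rad, forces in N, time in s.
With the tool pointing down it reaches from about 275 to 825 mm from the base axis. Payload 4.9 kg.
Tool frame: the origin (TCP) lies at the very end of the fingers, on their centre line; the grasp point (between the pads) lies 19 mm behind it (robot.tcp_to_grasp is the distance from the TCP to the grasp point, in mm); z points along the fingers, y is the line along which they close (so a half turn about z gives the same grasp; the last joint's range is limited). The gripper opens to 85 mm and grips with 20 to 120 N. Pads are 22 mm wide; open, the fingers measure 114 mm over their backs; the gripper's body (76 mm by 85 mm) begins 54 mm behind the grasp point. The pads swing forward as they close: fully open they stand 13 mm farther back than shut.
Start: joints at [1.07, 0.326, -0.193, 1.052, 0, 1.437], TCP at [197.242, 513.434, 231.281] pointing down, gripper open.
Joint ranges: [-2.65, 2.65], [-0.97, 1.79], [-1.3, 1.35], [-1.93, 2.1], [-1.47, 1.37], [-3.14, 3.14]. Speed limits (rad/s): [2.57, 2.57, 3.14, 3.14, 3.14, 3.14].

### API

Orientations are given as a rotation vector (axis times angle).
In Python, from workcell import telemetry, capture, robot, nets gives the robot as it stands.
- The arm moves only by the shell command python3 -m crank 'ROWS' [OPENING] [FORCE]. ROWS is JSON, a list of rows, each an object with "dp": the shift along the tool's x, y, z in m, a list of three; "twist": the turn, a rotation vector about the tool's x, y, z in degrees, a list of three. A call has 1 to 20 rows; each row is the pose to reach, as a shift and turn from the pose commanded when the call began, along the tool's axes at that moment; what a row does not reach only later rows make up. A row lasts 1/8 s, in which the tool goes at most 62.5 mm and 10.7 degrees, less where a joint would pass 70% of its speed; a pose out of reach is approached as far as the arm can. A call with a gripper value outside its range is refused whole. OPENING is the finger opening in m, from 0 to 0.0854, set as the call begins (- or left out, the last holds). The fingers move at their own pace and stop on an object; FORCE is the grip in N (left out, the last holds). Time passes only in rows, so rows that repeat a pose let the fingers close. It gives the time, the measured TCP pose, the force, the opening and the grip force at its end, in the units of the state.
- telemetry.read_state(): the state, without advancing time (a new reading comes with each control period).
- capture(name): name is "side" or "top" or "wrist"; returns a dict with "color" (420x560x3 uint8, red, green, blue), "depth" (420x560 float32, mm along the optical axis (not along the pixel's ray), 0 where there is no reading), "fx", "fy", "cx", "cy" (pixels), "pose" (4x4, takes a point from camera to world coordinates). Camera axes: x right, y down, z forward; pixel columns grow to the right and rows downward; lengths in mm; the calibration is good to about 2 mm. A picture is of the moment at which its call begins.
- robot.finish_job(): hands the job in; it is judged then, once.
Trained networks look in a picture, given as the dict that the camera call returned (one of the last four; its "shot" number tells which), for a name from the list of things; names that differ only in an ending like _2 or _b are one class to them, and where a whole thing is asked for, a point or a joint stands for the part that bears it (a point fixed in the world has none). Each returns a list of dicts, best first, with "score" (0 to 1); they miss things now and then, are a little off and sometimes report something else, mostly with a low value. They report only what shows in the picture. A call takes as long as a camera call.
- nets.search_frame(picture, query): "extent" ([left, top, width, height] in pixels, round what is visible of it).
- nets.cut_out(picture, query): "pixels" (420x560 bool, what is visible of it) and "extent" ([left, top, width, height] in pixels, round what is visible of it).
The state is a dict: "clock": time; "joints": joint angles; "qvel": joint speeds; "joint_torque": joint torques, N m; "eef_pos": TCP position; "eef_rot": TCP orientation; "contact_force": force on the tool from outside, world axes, zero at the start; "ft_torque": the same for the moment, N m; "gripper_width": opening from 0.0 (shut) to 1.0 (fully open); "gripper_force": force on a finger pad.
Only numpy, scipy, OpenCV 4.12 (cv2) and the standard library are available. Lean on these libraries where they do the work, as an engineer would, in place of code of your own. Each camera call takes 0.05 s, during which the arm holds its last target. There are 200 camera calls.

## Working session

There is one attempt and no reset: what is moved stays moved. The work goes in short steps, Python scripts to look and compute and a shell command to move; the robot and the scene stay as the last step left them, time stands still between calls to the robot, and variables do not carry over. Pictures are saved under pics/ and viewed, at most 10 in all, crops included, and the job is handed in when it is done.

```bash
mkdir -p pics; ls
cat > h.py <<'E'
import numpy as np, cv2
from workcell import telemetry, capture, robot, nets
from scipy.spatial.transform import Rotation as R
def save(n,p): cv2.imwrite('pics/'+n+'.png',p['color'][:,:,::-1])
def pts(p,mask):
    v,u=np.nonzero(mask&(p['depth']>0)); d=p['depth'][v,u]
    c=np.stack([(u-p['cx'])/p['fx']*d,(v-p['cy'])/p['fy']*d,d,np.ones_like(d)])
    return (np.array(p['pose'])@c)[:3].T
def proj(p,w):
    c=np.linalg.inv(p['pose'])@np.append(w,1); return c[0]/c[2]*p['fx']+p['cx'],c[1]/c[2]*p['fy']+p['cy']
E
cat > look.py <<'E'
from h import *
np.set_printoptions(precision=1,suppress=True)
P=[]
for n in ['side','top']:
    p=capture(n); P.append(p['color']); save(n+'0',p)
    print(n,np.array(p['pose'])[:3])
    for q in ['saddle_knob','saddle','sign','saddle_fork','spool','parcel_near','parcel_back','shears','pen']:
        r=nets.cut_out(p,q)[:2]
        for o in r:
            w=pts(p,o['pixels'])
            if len(w)>3: print(q,round(o['score'],2),o['extent'],np.percentile(w,2,axis=0),np.median(w,axis=0),np.percentile(w,98,axis=0))
cv2.imwrite('pics/both.png',cv2.resize(np.vstack(P),None,fx=.71,fy=.71)[:,:,::-1])
print(telemetry.read_state())
E
python3 look.py
```

```text
pics
side [[   1.    -0.1    0.1  433.4]
 [  -0.2   -0.5    0.9 -809.3]
 [  -0.    -0.9   -0.5  627.3]]
saddle_knob 0.74 [278.6, 151.8, 9.1, 37.1] [583.1 128.9 183.3] [593.6 135.5 259.7] [606.1 153.2 286.7]
saddle 0.76 [277.6, 149.2, 9.2, 41.5] [581.2 128.9 179.9] [593.4 135.3 217. ] [608.1 174.9 287. ]
saddle 0.47 [225.6, 283.8, 13.6, 46.0] [ 417.7 -166.9    2. ] [ 434.9 -113.9   12.8] [455.2 -41.4  15.9]
sign 0.69 [275.7, 150.8, 10.6, 40.5] [581.1 128.9 180.1] [593.8 135.7 221. ] [608.1 171.6 287. ]
sign 0.66 [278.7, 184.3, 14.9, 69.7] [583.6 -43.2  64. ] [588.3  35.1 154.3] [597.8 150.7 195.1]
saddle_fork 0.61 [277.0, 187.4, 18.5, 67.0] [583.6 -43.1  64.4] [588.2  34.9 153.8] [597.7 150.1 195.1]
saddle_fork 0.52 [263.3, 152.2, 53.8, 139.7] [541.  -72.3   5.1] [587.5  22.5  21.1] [643.1 172.2 268.5]
spool 0.94 [280.0, 303.7, 48.3, 51.7] [ 542.2 -217.4   -1. ] [ 590.2 -194.    29.8] [ 627.8 -148.8   33.1]
spool 0.55 [326.8, 243.3, 113.4, 72.1] [ 675.7 -175.8    5.9] [ 788.3 -118.    50.9] [911.2 -15.8  62.7]
parcel_near 0.89 [204.6, 185.5, 71.9, 38.8] [384.3 274.5   0.8] [496.  317.
[... 1256 characters left out ...]
ck 0.86 [292.5, 89.0, 63.6, 92.9] [ 679.6 -166.7    6.6] [793.8 -94.1  56.5] [912.1 -17.1  66.6]
shears 0.61 [233.2, 245.6, 58.0, 36.8] [391.7   3.8   2.4] [444.6  83.2   9.1] [471.5 142.2  13.6]
pen 0.58 [301.4, 251.4, 46.2, 20.0] [ 421.9 -161.4    9.8] [438.8 -99.2  15.4] [456.1 -40.9  19.8]
{'clock': 1.0, 'joints': array([ 1.1,  0.3, -0.2,  1.1, -0. ,  1.4]), 'qvel': array([ 0.,  0.,  0., -0.,  0., -0.]), 'joint_torque': array([ -0. , -44.3,  26.3,   0. ,  -0. ,   0. ]), 'eef_pos': array([197.2, 513.4, 231.3]), 'eef_rot': array([ 0.6,  3.1, -0. ]), 'contact_force': array([ 0.8,  0.9, -1.2]), 'ft_torque': array([-0.1, -0. ,  0. ]), 'gripper_force': 0.0, 'gripper_width': 1.0002729876238186}
```

View pics/both.png

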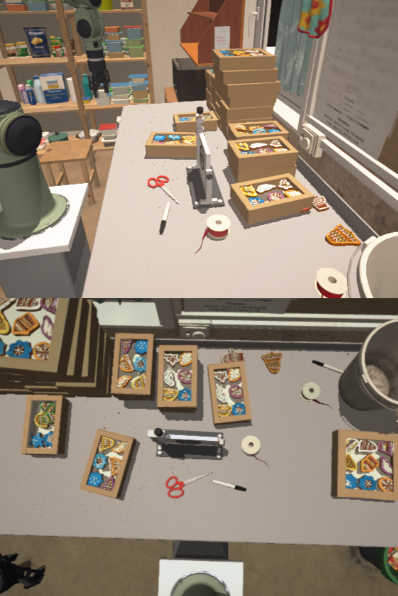

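```bash
cat > m.py <<'E'
from h import *
np.set_printoptions(precision=1,suppress=True)
p=capture('top'); w=pts(p,np.ones((420,560),bool))
# panel top edge
a=w[(w[:,2]>180)&(w[:,2]<205)&(w[:,0]>540)&(w[:,0]<660)&(abs(w[:,1]-40)<90)]
f=np.polyfit(a[:,1],a[:,0],1); print('edge',len(a),f,a.min(0),a.max(0),'yaw',-np.degrees(np.arctan(f[0])))
k=w[(w[:,2]>275)&(w[:,2]<300)&(w[:,0]>540)&(w[:,0]<660)]
print('knob',len(k),k.min(0),k.max(0),k.mean(0))
b=w[(w[:,2]>3)&(w[:,2]<16)&(w[:,0]>500)&(w[:,0]<680)&(w[:,1]>-120)&(w[:,1]<220)]
r=cv2.minAreaRect(b[:,:2].astype(np.float32)); print('foot',r)
p=capture('side'); w=pts(p,np.ones((420,560),bool))
k=w[(w[:,2]>255)&(w[:,2]<300)&(w[:,0]>540)&(w[:,0]<660)&(w[:,1]<250)&(w[:,1]>60)]
print('side knob+',len(k),k.min(0),k.max(0),k.mean(0))
s=telemetry.read_state(); print(R.from_rotvec(s['eef_rot']).as_matrix())
E
python3 m.py
```

```text
edge 458 [  0.  592.6] [585.1 -41.9 185.8] [608.  129.7 200.3] yaw -1.8711898122349082
knob 111 [584.7 130.1 275.3] [608.  154.2 292.1] [595.8 141.1 286.6]
foot ((590.0654907226562, 50.01741027832031), (339.6777648925781, 179.8159942626953), 89.98438262939453)
side knob+ 102 [583.3 126.6 255.5] [607.1 150.6 287.6] [594.4 135.8 276.2]
[[-0.9  0.4 -0. ]
 [ 0.4  0.9 -0. ]
 [ 0.  -0.  -1. ]]
```

The mosaic shows the stand with its knob at about (155,435) in the top view and (200,115) in the side view; the shears and pen lie in front of it, and the box behind is clear. The knob centre is about (596,141,275) and the yaw about -1.9°, which match the given heights. I'll work out the approach shift.

```bash
cat >> h.py <<'E'
def to(x,y,z,yaw=None):
    "print dp(m)/twist(deg) from current pose to world TCP pos, tool y at yaw deg, tool pointing down"
    s=telemetry.read_state(); M=R.from_rotvec(s['eef_rot']).as_matrix()
    dp=M.T@(np.array([x,y,z])-s['eef_pos'])/1000
    tw=np.zeros(3)
    if yaw is not None:
        c,q=np.cos(np.radians(yaw)),np.sin(np.radians(yaw))
        T=np.array([[q,c,0],[-c,q,0],[0,0,-1]])  # x=y cross z
        T=np.column_stack([np.cross([c,q,0],[0,0,-1]),[c,q,0],[0,0,-1]])
        tw=np.degrees(R.from_matrix(M.T@T).as_rotvec())
    print('to',(x,y,z),'dp',dp.round(4),'twist',tw.round(1))
E
python3 -c "
from h import *
to(197,513,340);to(595.5,140.5,340,-1.9)"
```

```text
to (197, 513, 340) dp [ 0.     -0.0005 -0.1087] twist [0. 0. 0.]
to (595.5, 140.5, 340) dp [-0.5055 -0.2053 -0.1087] twist [-0.   0.  70.9]
```

```bash
python3 -m crank '[{"dp":[0,0,-0.06],"twist":[0,0,0]},{"dp":[-0.02,-0.01,-0.108],"twist":[0,0,5]},{"dp":[-0.07,-0.03,-0.109],"twist":[0,0,12]},{"dp":[-0.12,-0.05,-0.109],"twist":[0,0,20]},{"dp":[-0.17,-0.07,-0.109],"twist":[0,0,28]},{"dp":[-0.22,-0.09,-0.109],"twist":[0,0,36]},{"dp":[-0.27,-0.11,-0.109],"twist":[0,0,44]},{"dp":[-0.32,-0.13,-0.109],"twist":[0,0,52]},{"dp":[-0.37,-0.15,-0.109],"twist":[0,0,60]},{"dp":[-0.42,-0.17,-0.109],"twist":[0,0,66]},{"dp":[-0.47,-0.19,-0.109],"twist":[0,0,70.9]},{"dp":[-0.5055,-0.2053,-0.109],"twist":[0,0,70.9]},{"dp":[-0.5055,-0.2053,-0.109],"twist":[0,0,70.9]},{"dp":[-0.5055,-0.2053,-0.109],"twist":[0,0,70.9]},{"dp":[-0.5055,-0.2053,-0.109],"twist":[0,0,70.9]}]' 0.06
cat > w.py <<'E'
from h import *
import sys
np.set_printoptions(precision=1,suppress=True)
p=capture('wrist'); save(sys.argv[1],p); w=pts(p,np.ones((420,560),bool))
k=w[(w[:,2]>278)&(w[:,2]<300)&(abs(w[:,0]-596)<40)&(abs(w[:,1]-141)<40)]
if len(k): print('knob top',len(k),k.min(0),k.max(0),k.mean(0),cv2.minEnclosingCircle(k[:,:2].astype(np.float32)))
a=w[(w[:,2]>188)&(w[:,2]<200)&(abs(w[:,0]-593)<30)&(w[:,1]>-60)&(w[:,1]<118)]
if len(a):
    f=np.polyfit(a[:,1],a[:,0],1); print('edge',len(a),f,a.min(0),a.max(0),'x at y=56',np.polyval(f,56),'yaw',-np.degrees(np.arctan(f[0])))
E
python3 w.py w1
```

```text
clock: 2.98
eef_pos: [594.8, 141.5, 340.6]
eef_rot: [-2.257, -2.186, -0.0]
contact_force: [-0.3, -0.1, 0.5]
gripper_width: 0.702
gripper_force: 0.0
knob top 998 [584.9 132.3 278.1] [608.7 156.  288. ] [596.5 145.6 285.4] ((596.45654296875, 143.85317993164062), 12.264649391174316)
edge 1371 [  0.  592.4] [584.4 -41.1 191.5] [601.3  90.3 196.8] x at y=56 593.9297013669278 yaw -1.6061718345423235
```

View pics/w1.png

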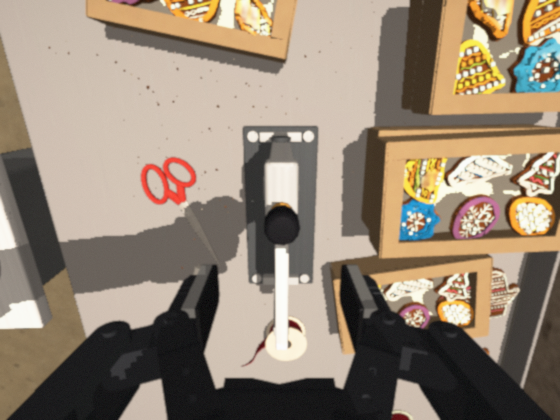

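The wrist view shows the knob at (282,224) over the stand, between the fingers, and the white panel edge running down the image. Next I descend, grip and lift.

```bash
python3 -m crank '[{"dp":[0.0025,0.001,0.03],"twist":[0,0,0]},{"dp":[0.0025,0.001,0.06],"twist":[0,0,0]},{"dp":[0.0025,0.001,0.077],"twist":[0,0,0]},{"dp":[0.0025,0.001,0.077],"twist":[0,0,0]},{"dp":[0.0025,0.001,0.077],"twist":[0,0,0]}]' 0.06 && python3 -m crank '[{"dp":[0,0,0],"twist":[0,0,0]},{"dp":[0,0,0],"twist":[0,0,0]},{"dp":[0,0,0],"twist":[0,0,0]},{"dp":[0,0,0],"twist":[0,0,0]},{"dp":[0,0,0],"twist":[0,0,0]},{"dp":[0,0,0],"twist":[0,0,0]}]' 0.01 40
```

```text
clock: 3.65
eef_pos: [596.8, 143.5, 264.5]
eef_rot: [2.257, 2.184, 0.002]
contact_force: [0.5, -0.6, -0.5]
gripper_width: 0.704
gripper_force: 0.0
clock: 4.4
eef_pos: [596.6, 143.0, 264.3]
eef_rot: [2.258, 2.184, 0.001]
contact_force: [-2.4, 0.2, 5.9]
gripper_width: 0.272
gripper_force: 39.4
```

```bash
python3 -m crank '[{"dp":[0,0,-0.006],"twist":[0,0,0]},{"dp":[0,0,-0.012],"twist":[0,0,0]},{"dp":[0,0,-0.018],"twist":[0,0,0]},{"dp":[0,0,-0.025],"twist":[0,0,0]},{"dp":[0,0,-0.0255],"twist":[0,0,0]},{"dp":[0,0,-0.0255],"twist":[0,0,0]},{"dp":[0,0,-0.0255],"twist":[0,0,0]}]' && python3 -m crank '[{"dp":[0,0,0],"twist":[0,0,0]},{"dp":[0,0,0],"twist":[0,0,0]},{"dp":[0,0,0],"twist":[0,0,0]},{"dp":[0,0,0],"twist":[0,0,0]},{"dp":[0,0,-0.03],"twist":[0,0,0]},{"dp":[0,0,-0.06],"twist":[0,0,0]},{"dp":[0,0,-0.06],"twist":[0,0,0]}]' 0.06
python3 - <<'E'
from h import *
p=capture('wrist');w=pts(p,np.ones((420,560),bool))
k=w[(w[:,2]>270)&(w[:,2]<330)&(abs(w[:,0]-596)<16)&(abs(w[:,1]-143)<16)]
print(len(k),np.percentile(k,95,axis=0),k.mean(0))
E
```

```text
clock: 5.28
eef_pos: [596.6, 143.0, 289.2]
eef_rot: [2.258, 2.184, 0.001]
contact_force: [-1.5, 1.1, 1.6]
gripper_width: 0.268
gripper_force: 39.9
clock: 6.15
eef_pos: [597.9, 143.1, 351.5]
eef_rot: [2.256, 2.182, 0.006]
contact_force: [-0.4, 0.6, -0.1]
gripper_width: 0.704
gripper_force: 0.0
1306 [606.47149526 155.29621903 312.10114711] [596.63773821 146.79831547 308.29529804]
```

```bash
python3 -m crank '[{"dp":[-0.05,-0.02,0],"twist":[0,0,0]},{"dp":[-0.10,-0.04,0],"twist":[0,0,0]},{"dp":[-0.115,-0.04,0.05],"twist":[0,0,0]},{"dp":[-0.115,-0.04,0.10],"twist":[0,0,0]},{"dp":[-0.115,-0.04,0.15],"twist":[0,0,0]},{"dp":[-0.115,-0.04,0.177],"twist":[0,0,0]},{"dp":[-0.115,-0.04,0.177],"twist":[0,0,0]}]' 0.0 40 && python3 -c "
from h import *
to(618,28,172,-1.7);to(638,28,145);to(633,28,98)"
```

```text
clock: 7.08
eef_pos: [550.0, 29.5, 168.7]
eef_rot: [-2.255, -2.18, 0.007]
contact_force: [0.1, 0.1, 0.6]
gripper_width: 0.003
gripper_force: 0.0
to (618, 28, 172) dp [ 0.0008  0.068  -0.0038] twist [-0.4 -0.  -0.2]
to (638, 28, 145) dp [0.0014 0.0882 0.0231] twist [0. 0. 0.]
to (633, 28, 98) dp [0.0012 0.0835 0.0701] twist [0. 0. 0.]
```

```bash
python3 -m crank '[{"dp":[0,0.012,0],"twist":[0,0,0]},{"dp":[0,0.02,0],"twist":[0,0,0]},{"dp":[0,0.03,0],"twist":[0,0,0]},{"dp":[0,0.04,0],"twist":[0,0,0]},{"dp":[0,0.05,0],"twist":[0,0,0]},{"dp":[0,0.062,0],"twist":[0,0,0]},{"dp":[0,0.072,0.01],"twist":[0,0,0]},{"dp":[0,0.08,0.02],"twist":[0,0,0]},{"dp":[0,0.082,0.03],"twist":[0,0,0]},{"dp":[0,0.082,0.04],"twist":[0,0,0]},{"dp":[0,0.08,0.05],"twist":[0,0,0]},{"dp":[0,0.078,0.06],"twist":[0,0,0]},{"dp":[0,0.077,0.07],"twist":[0,0,0]},{"dp":[0,0.077,0.074],"twist":[0,0,0]},{"dp":[0,0.077,0.074],"twist":[0,0,0]}]'
python3 - <<'E'
from h import *
s=capture('side'); save('s1',s); print(proj(s,[594,58,125]))
c=s['color'][100:270,200:400]; cv2.imwrite('pics/s1c.png',cv2.resize(c,None,fx=3,fy=3)[:,:,::-1])
E
```

```text
clock: 8.95
eef_pos: [628.9, 26.8, 97.1]
eef_rot: [-2.257, -2.183, 0.002]
contact_force: [-0.8, 0.0, -0.4]
gripper_width: 0.003
gripper_force: 0.0
(np.float64(286.8529061552375), np.float64(221.14057084306808))
```

View pics/s1c.png

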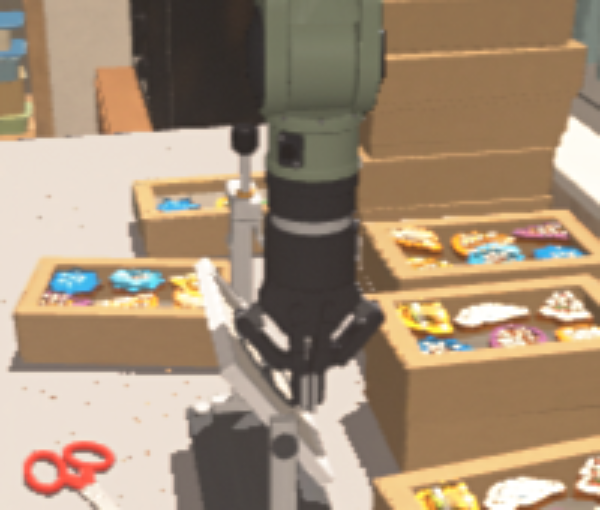

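The panel is tilted about 150° with its front half up at crop (205,265), and nothing else is disturbed. Now I go round to the front and push it nearly upright.

```bash
python3 -m crank '[{"dp":[0,0,-0.05],"twist":[0,0,0]},{"dp":[0,0,-0.10],"twist":[0,0,0]},{"dp":[0,0,-0.15],"twist":[0,0,0]},{"dp":[0,-0.05,-0.15],"twist":[0,0,0]},{"dp":[0,-0.10,-0.15],"twist":[0,0,0]},{"dp":[0,-0.14,-0.15],"twist":[0,0,0]},{"dp":[0,-0.14,-0.15],"twist":[0,0,0]},{"dp":[0,-0.14,-0.11],"twist":[0,0,0]},{"dp":[0,-0.14,-0.08],"twist":[0,0,0]},{"dp":[0,-0.14,-0.08],"twist":[0,0,0]},{"dp":[0,-0.12,-0.08],"twist":[0,0,0]},{"dp":[0,-0.11,-0.08],"twist":[0,0,0]},{"dp":[0,-0.10,-0.08],"twist":[0,0,0]},{"dp":[0,-0.09,-0.08],"twist":[0,0,0]},{"dp":[0,-0.08,-0.08],"twist":[0,0,0]},{"dp":[0,-0.072,-0.08],"twist":[0,0,0]},{"dp":[0,-0.07,-0.08],"twist":[0,0,0]},{"dp":[0,-0.07,-0.08],"twist":[0,0,0]}]' && python3 -m crank '[{"dp":[0,-0.015,0],"twist":[0,0,0]},{"dp":[0,-0.02,-0.05],"twist":[0,0,0]},{"dp":[0,-0.02,-0.09],"twist":[0,0,0]},{"dp":[0,0.03,-0.09],"twist":[0,0,0]},{"dp":[0,0.03,-0.09],"twist":[0,0,0]},{"dp":[0,0.03,-0.09],"twist":[0,0,0]}]' 0.0854
python3 - <<'E'
from h import *
np.set_printoptions(precision=1,suppress=True)
p=capture('top');w=pts(p,np.ones((420,560),bool))
p2=capture('wrist');w2=pts(p2,np.ones((420,560),bool)); save('w2',p2)
for q in (w,w2):
    a=q[(q[:,2]>180)&(q[:,2]<204)&(abs(q[:,0]-580)<50)&(q[:,1]>-35)&(q[:,1]<115)]
    if len(a): print(len(a),np.percentile(a,5,axis=0),np.median(a,axis=0),np.percentile(a,95,axis=0))
E
```

```text
clock: 11.25
eef_pos: [560.0, 29.2, 184.1]
eef_rot: [2.256, 2.182, 0.003]
contact_force: [-17.1, 1.1, 40.9]
gripper_width: -0.002
gripper_force: 23.3
clock: 12.0
eef_pos: [589.2, 28.2, 267.0]
eef_rot: [-2.257, -2.183, 0.002]
contact_force: [0.0, 0.4, -0.2]
gripper_width: 0.997
gripper_force: 0.0
4256 [563.  -25.1 185.7] [570.7  51.8 189.7] [577.8 109.4 192. ]
```

View pics/w2.png

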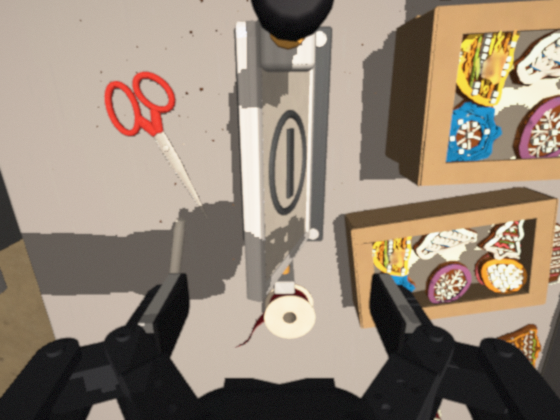

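The wrist view shows the panel edge tilted slightly forward (x≈571, about 160°), the ring face at the back and the fork clear above. I'll straddle the top edge and close the fingers to centre it.

```bash
python3 -m crank '[{"dp":[0,-0.005,0.03],"twist":[0,0,0]},{"dp":[0,-0.005,0.06],"twist":[0,0,0]},{"dp":[0,-0.005,0.09],"twist":[0,0,0]},{"dp":[0,-0.005,0.094],"twist":[0,0,0]},{"dp":[0,0,0.094],"twist":[0,0,0]},{"dp":[0,0,0.094],"twist":[0,0,0]},{"dp":[0,0,0.094],"twist":[0,0,0]}]' && python3 -m crank '[{"dp":[0,0,0],"twist":[0,0,0]},{"dp":[0,0,0],"twist":[0,0,0]},{"dp":[0,0,0],"twist":[0,0,0]},{"dp":[0,0,0],"twist":[0,0,0]},{"dp":[0,0,0],"twist":[0,0,0]},{"dp":[0,0,0],"twist":[0,0,0]},{"dp":[0,0,0],"twist":[0,0,0]},{"dp":[0,0,0],"twist":[0,0,0]}]' 0.01 20
```

```text
clock: 12.98
eef_pos: [590.5, 28.1, 174.9]
eef_rot: [2.257, 2.183, 0.002]
contact_force: [-0.1, -1.3, 0.6]
gripper_width: 1.004
gripper_force: 0.0
clock: 13.98
eef_pos: [590.5, 28.1, 173.9]
eef_rot: [2.258, 2.183, 0.002]
contact_force: [3.7, 0.3, -1.7]
gripper_width: 0.163
gripper_force: 19.7
```

```bash
python3 -m crank '[{"dp":[0,0.0025,0],"twist":[0,0,0]},{"dp":[0,0.0025,0],"twist":[0,0,0]},{"dp":[0,0.0025,0],"twist":[0,0,0]},{"dp":[0,0.0025,0],"twist":[0,0,0]}]' && python3 -m crank '[{"dp":[0,0,0],"twist":[0,0,0]},{"dp":[0,0,0],"twist":[0,0,0]},{"dp":[0,0,0],"twist":[0,0,0]},{"dp":[0,0,0],"twist":[0,0,0]},{"dp":[0,0,0],"twist":[0,0,0]},{"dp":[0,0,-0.05],"twist":[0,0,0]},{"dp":[0,0,-0.1],"twist":[0,0,0]},{"dp":[0,0,-0.15],"twist":[0,0,0]},{"dp":[0,0,-0.15],"twist":[0,0,0]},{"dp":[0,0,-0.15],"twist":[0,0,0]}]' 0.085
python3 - <<'E'
from h import *
np.set_printoptions(precision=1,suppress=True)
for n in('wrist','top'):
    p=capture(n);q=pts(p,np.ones((420,560),bool)); save('v3'+n,p)
    a=q[(q[:,2]>188)&(q[:,2]<204)&(abs(q[:,0]-590)<30)&(q[:,1]>-35)&(q[:,1]<115)]
    if len(a): f=np.polyfit(a[:,1],a[:,0],1);print(n,len(a),np.percentile(a,5,axis=0),np.median(a,axis=0),np.percentile(a,95,axis=0),'x56',np.polyval(f,56))
E
```

```text
clock: 14.48
eef_pos: [592.0, 28.1, 173.7]
eef_rot: [-2.258, -2.184, 0.0]
contact_force: [0.6, -0.3, 0.2]
gripper_width: 0.162
gripper_force: 19.4
clock: 15.72
eef_pos: [592.0, 28.0, 323.3]
eef_rot: [-2.258, -2.184, 0.0]
contact_force: [0.2, 0.4, -0.7]
gripper_width: 0.997
gripper_force: 0.0
wrist 2664 [585.6 -24.9 193. ] [592.3  49.2 194.4] [599.  109.1 195.6] x56 592.5989978597006
```

View pics/v3wrist.png

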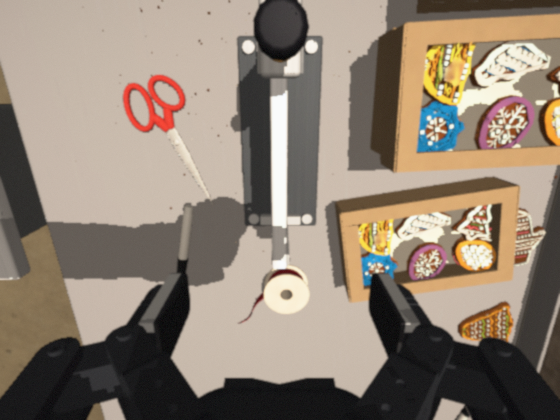

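The panel edge is upright within about 1.3 mm of its original line, running down the image at col 280. Next I press the saddle down with closed fingers.

```bash
python3 -m crank '[{"dp":[0,0,-0.03],"twist":[0,0,0]},{"dp":[0,0,-0.03],"twist":[0,0,0]},{"dp":[0.03,0.001,-0.03],"twist":[0,0,0]},{"dp":[0.07,0.003,-0.03],"twist":[0,0,0]},{"dp":[0.115,0.0045,-0.03],"twist":[0,0,0]},{"dp":[0.115,0.0045,-0.03],"twist":[0,0,0]},{"dp":[0.115,0.0045,-0.03],"twist":[0,0,0]},{"dp":[0.115,0.0045,-0.01],"twist":[0,0,0]},{"dp":[0.115,0.0045,0.006],"twist":[0,0,0]},{"dp":[0.115,0.0045,0.006],"twist":[0,0,0]},{"dp":[0.115,0.0045,0.006],"twist":[0,0,0]}]' 0 40
```

```text
clock: 17.2
eef_pos: [600.8, 142.0, 318.3]
eef_rot: [2.259, 2.182, 0.0]
contact_force: [0.1, 0.4, -0.1]
gripper_width: -0.003
gripper_force: 0.0
```

```bash
python3 -m crank '[{"dp":[0,0,0.005],"twist":[0,0,0]},{"dp":[0,0,0.01],"twist":[0,0,0]},{"dp":[0,0,0.015],"twist":[0,0,0]},{"dp":[0,0,0.02],"twist":[0,0,0]},{"dp":[0,0,0.024],"twist":[0,0,0]},{"dp":[0,0,0.026],"twist":[0,0,0]},{"dp":[0,0,0.026],"twist":[0,0,0]},{"dp":[0,0,0.026],"twist":[0,0,0]}]'
```

```text
clock: 18.2
eef_pos: [600.1, 142.9, 291.4]
eef_rot: [-2.257, -2.183, 0.001]
contact_force: [0.2, -0.2, 0.5]
gripper_width: 0.001
gripper_force: 0.0
```

```bash
python3 -m crank '[{"dp":[0,-0.002,0.002],"twist":[0,0,0]},{"dp":[0,-0.003,0.004],"twist":[0,0,0]},{"dp":[0,-0.003,0.005],"twist":[0,0,0]},{"dp":[0,-0.003,0.005],"twist":[0,0,0]},{"dp":[0,-0.003,0.005],"twist":[0,0,0]}]'; python3 -m crank '[{"dp":[0,0,0.001],"twist":[0,0,0]},{"dp":[0,0,0.002],"twist":[0,0,0]},{"dp":[0,0,0.002],"twist":[0,0,0]},{"dp":[0,0,0.002],"twist":[0,0,0]}]'
```

```text
clock: 18.82
eef_pos: [597.7, 143.0, 287.1]
eef_rot: [2.258, 2.184, 0.001]
contact_force: [0.3, 0.1, 3.9]
gripper_width: 0.001
gripper_force: 1.8
clock: 19.32
eef_pos: [597.8, 143.0, 287.0]
eef_rot: [2.257, 2.183, 0.003]
contact_force: [-1.9, 0.8, 11.5]
gripper_width: 0.005
gripper_force: 6.1
```

It has come to a hard stop at knob-top z≈287, the original height. One firmer press, then I retreat and check.

```bash
python3 -m crank '[{"dp":[0,0,0.002],"twist":[0,0,0]},{"dp":[0,0,0.003],"twist":[0,0,0]},{"dp":[0,0,0.003],"twist":[0,0,0]},{"dp":[0,0,0.003],"twist":[0,0,0]}]'; python3 -m crank '[{"dp":[0,0,-0.03],"twist":[0,0,0]},{"dp":[0,0,-0.055],"twist":[0,0,0]},{"dp":[0,-0.05,-0.055],"twist":[0,0,0]},{"dp":[0,-0.10,-0.055],"twist":[0,0,0]},{"dp":[0,-0.15,-0.055],"twist":[0,0,0]},{"dp":[0,-0.2,-0.055],"twist":[0,0,0]},{"dp":[0,-0.2,-0.055],"twist":[0,0,0]},{"dp":[0,-0.2,-0.055],"twist":[0,0,0]}]'
python3 - <<'E'
from h import *
np.set_printoptions(precision=1,suppress=True)
I=[]
for n in('side','top'):
    p=capture(n);q=pts(p,np.ones((420,560),bool))
    u,v=map(int,proj(p,[594,58,150])); c=p['color'][max(0,v-85):v+85,u-100:u+100]; I.append(cv2.resize(c,(400,340)))
    a=q[(q[:,2]>188)&(q[:,2]<204)&(abs(q[:,0]-590)<30)&(q[:,1]>-35)&(q[:,1]<115)]
    f=np.polyfit(a[:,1],a[:,0],1);print(n,'edge x56',np.polyval(f,56))
    k=q[(q[:,2]>260)&(q[:,2]<330)&(abs(q[:,0]-596)<16)&(abs(q[:,1]-143)<18)]
    print('knob',len(k),k.min(0),np.percentile(k,95,axis=0))
cv2.imwrite('pics/fin.png',np.hstack(I)[:,:,::-1])
E
```

```text
clock: 19.82
eef_pos: [598.2, 143.0, 286.8]
eef_rot: [2.255, 2.182, 0.007]
contact_force: [-6.5, -1.3, 25.5]
gripper_width: -0.003
gripper_force: 12.4
clock: 20.82
eef_pos: [398.0, 149.7, 336.8]
eef_rot: [2.258, 2.184, 0.001]
contact_force: [0.7, 0.4, -0.2]
gripper_width: 0.002
gripper_force: 0.0
side edge x56 590.9097111042452
knob 94 [582.9 127.9 263.2] [606.  146.8 286.8]
top edge x56 592.9489399565796
knob 115 [585.  129.5 271.8] [605.8 151.3 290.1]
```

View pics/fin.png

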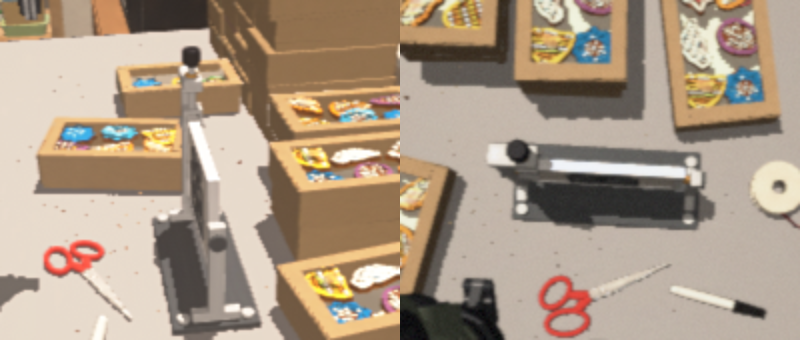

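The panel stands upright (side crop around (203,165)), the knob is back at its home height (top z≈287), the other things are in place, and the arm is clear. Handing in.

```bash
python3 -c "
from workcell import robot
print(robot.finish_job())"
```

```text
the job is handed in; nothing more can be done
None
```

I lifted the saddle, turned the sign half a turn so the parcel face is in front and upright, pushed the saddle back down to its starting height, left the other things where they were, and handed the job in at about 21 s.

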